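# Take the levelling beam off its keeper hook

### The job

The fret-levelling beam hangs by its wire bail on the keeper hook. Press the hook's sprung keeper down by its thumb peg until it snaps over and stays open by itself, without forcing it against its stop; then lift the beam off the hook without wrenching it and set it down gently, long flat face down, fully home in both slots of its wooden rest. Leave the keeper standing open and the other things on the bench where they are.

Things in the scene. Friction and masses are not known exactly. Their poses are not given: they have to be found in the camera images.
- hook_stand: Steel stand screwed to the bench; origin on the bench right under the hook's bowl; x away from the hook's open side (mm): base plate x -36..42, y +-48, 10 high; post x 29..42, y +-9, to z 192, on its -y side (to y -21, x 27..42) the keeper's spring strut. The hook is 8 mm round bar in the plane y=0, from the post down round the bowl (underside z 114) and up to an inward-curled nose.
- hook_bowl (a point): Bottom of the hook's bowl, where the bail bears: (0, 0, 122) mm in the hook_stand frame.
- hook_nose (a point): Top of the hook's nose: (-15, 0, 167) mm in the hook_stand frame; the nose's outermost point is at x -26. To come off, the bail must rise 46 to 55 mm from where it hangs (higher, the bar meets the underside of the hook), then travel at least 33 mm toward -x over the nose.
- keeper_axis (a point): Pin on which the keeper turns, parallel to the stand's y: (22, 0, 164) mm in the hook_stand frame. The keeper, a 10 mm wide plate, reaches from it to under the nose and closes the mouth; it opens downward, inside the hook, turning 1.05 rad. On the pin, beside the hook, an arm 28 mm long with the thumb peg, a ringed turning roller 10 across, is clamped by hand, y -47..-20; shut, its top is near (-2, -34, 183), but may be set 7 mm higher to 9 mm lower.
- keeper_end (a point): Free end of the keeper, 34 mm from its pin; in the hook_stand frame (mm): shut x -11, z 156; open on its stop x 12.7, z 131. Over-centre spring: from x 10.3 on it snaps to the stop and stays (3 N up on the peg would shut it); let go earlier it springs shut. Straight push down on the peg: 4 N at first, peak 10-12 N, fading to 0 after 24-26 mm, then about 2 mm free; on the stop it climbs fast (25 N in 0.7 mm), over 25 N bends the keeper.
- beam: Fret-levelling beam: plain aluminium bar 18 (x) by 190 (y) by 34 (z) mm, about 0.31 kg, origin at the centre of its flat underside; a bail of 6 mm wire, 28 wide in y, stands on the middle of its top, clear window under it 64 high. It hangs level across the hook, underside about 24 mm above the bench. Grip it across the 18 mm, on the side away from the thumb peg (+y).
- beam_grip (a point): Good point to grip the bar: on its middle plane, 58 mm toward +y from the bail, 10 mm below the bar's top (24 mm above its underside).
- bail_top (a point): Underside of the bail's arched top, which bears on the hook: on the beam's middle, 98 mm above its underside.
- beam_rest: Wooden rest fixed on the bench, origin at the centre of its underside, slots along y: board 54 (x) by 226 (y) by 10 mm; at each end (|y| 78..109) two light cheeks, tops 30 mm above the bench, form a slot 21 wide (bar 18) with sloped lead-ins and an end stop; 195 between the end stops (bar 190). Between the cheeks fingers have room. The beam may lie either end first.
- rest_floor (a point): Middle of the rest at the height of the two soft grey felt pads in the bottoms of the slots, on which the beam's underside has to lie (12 mm above the bench; together they give 1 mm for 14 N).
- archtop_guitar: Archtop guitar, fixed, neck in the red vice, body on a black block behind the work; keep the gripper clear of it. In world metres its front edge is at x 0.518 (near y -0.05) or farther, z 0.165..0.27; the block's front is at x 0.509 for y -0.55..-0.17, up to z 0.152; the vice fills y over 0.11, x 0.42..0.57, z 0.08..0.27.
- tuner: spare tuning machine, brass gear box with a cream button, 44x34x13, loose on the bench; origin at the centre of its underside; a bystander, leave alone
- marker: black marker pen with a red cap, 17x132x17 mm, loose; bystander, leave alone
- hex_keys: orange folding hex key set, 26x85x22, loose; bystander, leave alone
- wax_tin: round flat tin with an orange lid, 66 across, 25 high, loose; bystander, leave alone
- solvent: white squeeze bottle with an orange cap, 42 across, 121 high, loose; bystander, leave alone
- cap_pot: small black pot with a white ribbed lid, 38 across, 32 high, loose; bystander, leave alone
- cork: cork sanding block, 56x90x29, loose; bystander, leave alone

How it is judged (in metres and radians):
On the way, in this order (a step that is already met when the one before it is completed fails the run):
1. the keeper is pressed over centre and stays open, the beam still on the hook (x of keeper_end in the frame of hook_stand above 0.011 m and distance between bail_top and hook_bowl below 0.03 m and contact force between the fingers and hook_stand below 0.3 N), for 0.3 s.
2. the beam is off the hook and clear of it (horizontal distance between bail_top and hook_bowl above 0.06 m and contact force between beam and hook_stand below 0.1 N), for 0.1 s.
At the end, for the whole second after the job is handed in: The beam lies at rest and upright in both slots of the rest, its underside on the felt pads (within 3 mm in height and across the slot, 5 mm along it, tilt under 0.04 rad, in line within 0.05 rad, either end first), and the keeper still stands open (its end at x over 11 mm in the hook_stand frame) (z of beam in the frame of rest_floor between -0.003 and 0.003 m and x of beam in the frame of rest_floor between -0.003 and 0.003 m and y of beam in the frame of rest_floor between -0.005 and 0.005 m and angle between the y axis of beam and the y axis of beam_rest, either way round below 0.05 rad and angle between beam's own z axis and vertical below 0.04 rad and linear speed of beam below 0.02 m/s and x of keeper_end in the frame of hook_stand above 0.011 m); the robot touches nothing.
It fails at once if the gripper presses on the keeper or the hook with more than 25 N (contact force between the fingers and hook_stand above 25 N).
It fails at once if the beam is wrenched against the hook (over 25 N) (contact force between beam and hook_stand above 25 N).
It fails at once if the beam is banged or forced into the rest (over 30 N) (contact force between beam and beam_rest above 30 N).
It fails at once if another thing on the bench is shifted by more than 30 mm (distance of any of tuner, marker, hex_keys, wax_tin, solvent, cap_pot, cork from where it was at the start of the episode above 0.03 m).
It also fails if it takes over 72 s, if anything falls off the work surface, if the arm or the gripper's body presses on something with over 40 N, if the wrist force passes 120 N, or if a joint passes its speed limit or range.

### The arm

A 7-joint arm with a two-finger parallel gripper is mounted at the origin on a cart in front of the work surface, level with it; the furniture and walls round the work are solid. World frame = base frame: x ahead of the robot, y to its left, z up, the work surface at z = 0. Lengths are in mm, angles in rad, forces in N, time in s.
With the tool pointing down it reaches from about 400 to 750 mm from the base axis. Payload 19.5 kg.
Tool frame: the origin (TCP) lies at the very end of the fingers, on their centre line; the grasp point (between the pads) lies 19 mm behind it; z points along the fingers, y is the direction in which the jaws open and shut (so a half turn about z gives the same grasp; the last joint's range is limited). The gripper opens to 85 mm and grips with 20 to 120 N. Pads are 22 mm wide; open, the fingers measure 114 mm over their backs; the gripper's body (76 mm by 85 mm) begins 54 mm behind the grasp point. The pads swing forward as they close: fully open they stand 13 mm farther back than shut.
Start: joints at [1.118, 0.707, -0.028, 1.485, 0.022, 0.951, -0.075], TCP at [229.612, -527.137, 231.268] pointing down, gripper open.
Joint ranges: [-2.71, 2.71], [-0.32, 2.16], [-1.57, 1.52], [0, 2.45], [-1.46, 4.6], [0, 2.02], [-2.83, 2.83]. Speed limits (rad/s): [1.89, 1.89, 2.57, 2.57, 3.01, 3.01, 3.01].

### API

Orientations are given as a unit quaternion [w, x, y, z].
In Python, from station import arm gives the robot as it stands. The module is installed in compiled form; this text tells all that it offers.
- The arm moves only by the tool carry_out, never from a script. Its argument "series" is a list of rows, each a list of 6 numbers: the shift along the world's x, y, z scaled (see below), then the turn, a rotation vector about the world's x, y, z scaled (see below). In form: [[dx, dy, dz, wx, wy, wz], ...]. A call has 1 to 10 rows; each row is the pose to reach, as a shift and turn from the pose commanded when the call began, turning the shorter way round; what a row does not reach only later rows make up. The controller multiplies each number of a shift by 200 mm and each number of a turn by pi rad. A row lasts 1/12 s, in which the tool goes at most 41.7 mm and 7.16 degrees, less where a joint would pass 70% of its speed; a pose out of reach is approached as far as the arm can. A call with a number of a shift or a turn outside -1 to 1 is refused whole. A call with a gripper value outside its range is refused whole. "claw" is the opening, from -1 (shut) to 1 (fully open), set as the call begins (left out, the last holds). The fingers move at their own pace and stop on an object; "force" is the grip in N (left out, the last holds). Time passes only in rows, so rows that repeat a pose let the fingers close. It gives the time, the measured TCP pose, the force and the opening at its end, in the units of the state.
- arm.state(): the state, without advancing time (a new reading comes with each control period).
- arm.grab_frame(name): name is "scene" or "top"; returns (picture, depth): 480x640x3 uint8, blue, green, red; 480x640 float32, mm along the optical axis (not along the pixel's ray), 0 where there is no reading.
- arm.camera_model(name): a dict with "camera_matrix" (3x3 intrinsics, pixels), "eye" and "attitude" of the camera in the world. Camera axes: x right, y down, z forward; pixel columns grow to the right and rows downward; lengths in mm; the calibration is good to about 2 mm. A picture is of the moment at which its call begins. camera_model takes no time and is no camera call.
- arm.hand_in(): hands the job in, once; it reports no verdict.
The state is a dict: "time_s": time; "joint_pos": joint angles; "joint_velocities": joint speeds; "joint_efforts": joint torques, N m; "ee_pos": TCP position; "ee_rot": TCP orientation; "contact_force": force on the tool from outside, world axes, zero at the start; "torque": the same for the moment, N m; "width": finger opening in mm.
Only numpy, scipy, OpenCV 4.12 (cv2) and the standard library are available. Lean on these libraries where they do the work, as an engineer would, in place of code of your own. Each camera call takes 0.05 s, during which the arm holds its last target. There are 200 camera calls.

## Working session

There is one attempt and no reset: what is moved stays moved. The work goes in short steps, Python scripts to look and compute and a tool call to move; the robot and the scene stay as the last step left them, time stands still between calls to the robot, and variables do not carry over. Pictures are saved under pics/ and viewed, about 8 in all and at most 12, crops included, and the job is handed in when it is done.

Besides the shell and the picture viewer there is one more tool, called after "Call:" as name(argument=value, ...) on one line, values as JSON. carry_out: Moves the arm, as the interface text tells. Its arguments: {"type":"object","properties":{"series":{"type":"array"},"claw":{"type":"number"},"force":{"type":"number"}},"required":["series"]}

```bash
mkdir -p pics
cat > h.py <<'E'
import numpy as np, cv2
from scipy.spatial.transform import Rotation as R
from station import arm
def cam(n):
    m=arm.camera_model(n); K=np.array(m["camera_matrix"]); e=np.array(m["eye"]); a=np.array(m["attitude"])
    if a.shape==(4,): a=R.from_quat(a[[1,2,3,0]]).as_matrix()
    return K,e,a
def cloud(n,d):
    K,e,a=cam(n); v,u=np.mgrid[:480,:640]
    p=np.stack([(u-K[0,2])/K[0,0]*d,(v-K[1,2])/K[1,1]*d,d],-1)
    w=p@a.T+e; w[d==0]=np.nan; return w
def proj(n,p):
    K,e,a=cam(n); q=(np.atleast_2d(p)-e)@a; q=q@K.T; return q[:,:2]/q[:,2:]
E
python3 - <<'E'
from h import *
print(arm.state())
for n in("scene","top"):
    print(n,arm.camera_model(n))
    p,d=arm.grab_frame(n); cv2.imwrite(f"pics/{n}0.png",p); np.save(f"{n}0.npy",d)
E
```

```text
{'time_s': 0.0, 'joint_pos': array([ 1.11830842,  0.70709436, -0.02763961,  1.48497321,  0.02199838,
        0.95090314, -0.07548272]), 'joint_velocities': array([-0.00036443,  0.00093919, -0.00021307, -0.00126722, -0.00114287,
        0.00128491, -0.00084423]), 'joint_efforts': array([-3.32521313e-04, -8.83196855e+01,  1.23463880e+00, -2.36164892e+01,
        1.69801712e-02,  6.55139025e-03,  4.92568290e-05]), 'ee_pos': array([ 229.52427262, -526.92629027,  230.83828932]), 'ee_rot': array([-5.24720492e-04,  9.78977186e-01,  2.03969064e-01, -1.18616231e-04]), 'contact_force': array([0.20157506, 0.3812301 , 0.02211551]), 'torque': array([ 0.0119993 ,  0.01014205, -0.02761075]), 'width': 85.51907658000293}
scene {'camera_matrix': array([[458.76086095,   0.        , 323.59115759],
       [  0.        , 458.76086095, 240.10218599],
       [  0.        ,   0.        ,   1.        ]]), 'eye': array([-215.3978603 ,  641.03382063,  999.66820799]), 'attitude': array([ 0.16624171, -0.34018109,  0.84108511, -0.38628532])}
top {'camera_matrix': array([[449.6182742 ,   0.        , 320.28554723],
       [  0.        , 449.6182742 , 239.48401212],
       [  0.        ,   0.        ,   1.        ]]), 'eye': array([ 457.89215613, -126.2363602 , 1656.61791764]), 'attitude': array([ 0.02714865, -0.70391095,  0.70964966, -0.01302629])}
```

View pics/scene0.png

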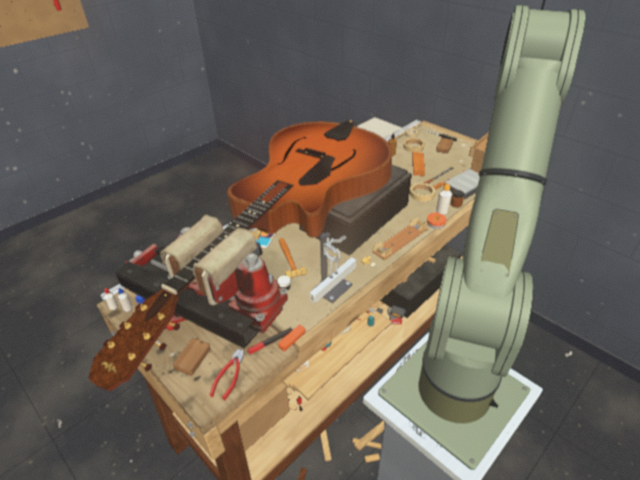

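View pics/top0.png

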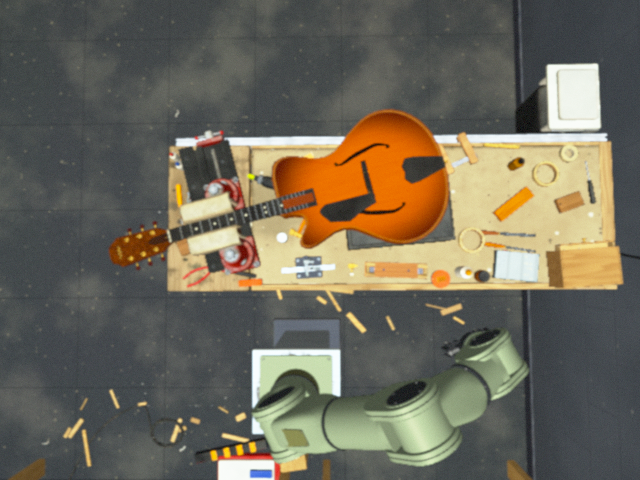

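The scene view shows the stand and beam at about (330,270) and the wooden rest at (400,237). In the top view the stand is at (308,267) and the rest at (397,270). Next I'll make enlarged crops and measure.

Run:
```python
from h import *
a=cv2.imread("pics/top0.png")[235:295,270:470]; b=cv2.imread("pics/scene0.png")[215:315,290:450]
A=cv2.resize(a,(800,240),interpolation=cv2.INTER_CUBIC)
B=cv2.resize(b,(576,360),interpolation=cv2.INTER_CUBIC)
o=np.zeros((600,800,3),np.uint8);o[:240]=A;o[240:,:576]=B;cv2.imwrite("pics/c1.png",o)
w=cloud("top",np.load("top0.npy"))
# beam top: z ~58 ; rest
def rng(lo,hi,x,y):
    m=(w[...,2]>lo)&(w[...,2]<hi)&(w[...,0]>x[0])&(w[...,0]<x[1])&(w[...,1]>y[0])&(w[...,1]<y[1])
    p=w[m]; print(len(p),p.min(0).round(1),p.max(0).round(1),np.median(p,0).round(1)); return p
print(w[267,300:320:2].round(0)); print(w[262,284:336:4].round(0)); print(w[270,284:336:4].round(0)); print(w[270,360:436:4].round(0)); print(w[262:280,398].round(0))
```

```text
[[452. -22.  55.]
 [452. -29.  59.]
 [452. -36.  55.]
 [452. -48. 158.]
 [452. -55. 158.]
 [451. -58.  62.]
 [451. -65.  62.]
 [451. -72.  62.]
 [452. -82. 180.]
 [452. -89. 184.]]
[[ 470.   41.   -1.]
 [ 470.   26.    4.]
 [ 470.   11.    1.]
 [  nan   nan   nan]
 [ 470.  -19.   10.]
 [ 468.  -43.  174.]
 [ 468.  -56.  172.]
 [ 468.  -69.  173.]
 [ 469.  -78.   17.]
 [ 469.  -92.   12.]
 [ 469. -107.    2.]
 [ 469. -121.   -1.]
 [ 469. -136.    7.]]
[[ 441.   35.   58.]
 [ 441.   21.   60.]
 [ 441.    6.   62.]
 [ 441.   -8.   60.]
 [ 441.  -22.   64.]
 [ 441.  -36.   65.]
 [ 442.  -55.  166.]
 [ 441.  -64.   59.]
 [ 442.  -82.  184.]
 [ 440.  -92.   12.]
 [ 440. -106.    3.]
 [ 440. -121.   -2.]
 [ 440. -136.   -6.]]
[[ 439. -239.  -10.]
 [ 439. -253.    1.]
 [ 439. -265.   31.]
 [ 439. -280.   22.]
 [ 438. -296.    7.]
 [ 438. -310.   15.]
 [ 438. -325.   12.]
 [ 438. -340.    5.]
 [ 438. -354.   12.]
 [ 438. -368.   15.]
 [ 438. -382.   15.]
 [ 438. -398.    9.]
 [ 438. -412.   14.]
 [ 437. -428.    5.]
 [ 438. -440.   15.]
 [ 437. -455.   13.]
 [ 437. -467.   26.]
 [ 437. -488.   -5.]
 [ 437. -501.    1.]]
[[ 467. -377.    6.]
 [ 463. -376.    9.]
 [ 460. -375.   16.]
 [ 456. -375.   17.]
 [ 452. -376.   14.]
 [ 449. -376.    8.]
 [ 445. -376.   13.]
 [ 441. -377.    4.]
 [ 438. -376.    9.]
 [ 434. -375.   16.]
 [ 431. -375.   14.]
 [ 427. -376.   10.]
 [ 423. -376.   11.]
 [ 420. -375.   12.]
 [ 416. -375.   12.]
 [ 413. -375.   11.]
 [ 409. -377.    2.]
 [ 405. -378.   -5.]]
```

View pics/c1.png

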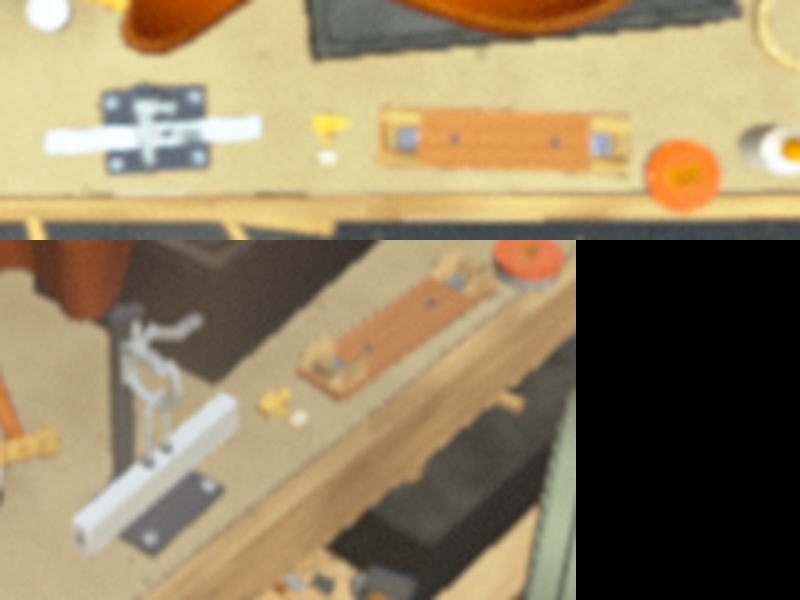

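```bash
cat >> h.py <<'E'
def plane(n,uv,z):
    K,e,a=cam(n); uv=np.atleast_2d(uv).astype(float)
    r=np.c_[(uv[:,0]-K[0,2])/K[0,0],(uv[:,1]-K[1,2])/K[1,1],np.ones(len(uv))]@a.T
    return e+r*((z-e[2])/r[:,2])[:,None]
E
python3 - <<'E'
from h import *
im=cv2.imread("pics/top0.png"); hsv=cv2.cvtColor(im,cv2.COLOR_BGR2HSV); w=cloud("top",np.load("top0.npy"))
def fit(mask,z,box,s=8):
    x0,x1,y0,y1=box; m=mask[y0:y1,x0:x1].astype(np.float32)
    M=cv2.resize(m,None,fx=s,fy=s,interpolation=cv2.INTER_CUBIC)>.5
    c=max(cv2.findContours(M.astype(np.uint8),0,1)[0],key=cv2.contourArea)[:,0]
    uv=(c+.5)/s-.5+[x0,y0]; p=plane("top",uv,z)[:,:2].astype(np.float32)
    (cx,cy),wh,an=cv2.minAreaRect(p)
    print("rect",round(cx,1),round(cy,1),np.round(wh,1),round(an,2)); return p
g=im.mean(2); sat=hsv[...,1].astype(int)
bright=(g>185)&(sat<50)
fit(bright,58,(276,300,255,285)); fit(bright,58,(324,340,255,285))
p=plane("top",np.argwhere(bright[255:285,276:298])[:,::-1]+[276,255],58);q=plane("top",np.argwhere(bright[255:285,323:340])[:,::-1]+[323,255],58)
for k in(p,q): print("beam part",k.mean(0).round(1),k.min(0).round(1),k.max(0).round(1))
dark=(g<110)
fit(dark|bright,10,(290,328,253,283))
fit(dark,10,(290,328,253,283))
b=(hsv[...,0]>5)&(hsv[...,0]<15)&(sat>110)
fit(b,10,(362,430,255,282))
# pads: grey
K=(hsv[...,0]>90)&(hsv[...,0]<150)|(sat<40)
for bx in((365,378,264,276),(414,426,264,278)):
    k=np.argwhere(K[bx[2]:bx[3],bx[0]:bx[1]])[:,::-1]+[bx[0],bx[2]]
    if len(k): print("pad",plane("top",k.mean(0),12).round(1),len(k))
for y in range(258,282,1): print(y,[tuple(int(t) for t in im[y,x]) for x in (296,320,390,408)])
E
```

```text
rect 443.1 15.6 [70.7 27.9] 89.72
rect 452.0 -126.4 [26.8 44.5] 6.14
beam part [442.6  16.9  58. ] [430.6 -11.3  58. ] [476.6  49.4  58. ]
beam part [ 451.9 -124.1   58. ] [ 440.3 -146.2   58. ] [ 465.  -103.4   58. ]
rect 451.1 -49.7 [138.7  54.8] 89.55
rect 485.9 -55.3 [18.5  7.5] 86.38
rect 435.8 -412.2 [15.3 15.5] 44.29
pad [[ 442.3 -279.5   12. ]] 20
pad [[ 434. -455.   12.]] 24
258 [(140, 152, 152), (158, 162, 157), (155, 212, 226), (162, 219, 227)]
259 [(164, 159, 151), (158, 164, 158), (153, 210, 224), (161, 216, 228)]
260 [(184, 178, 166), (148, 151, 146), (153, 209, 224), (159, 217, 228)]
261 [(179, 174, 163), (127, 129, 128), (140, 198, 218), (160, 213, 227)]
262 [(152, 150, 144), (122, 123, 120), (121, 177, 221), (146, 203, 225)]
263 [(128, 133, 130), (126, 123, 122), (94, 168, 229), (118, 181, 228)]
264 [(127, 130, 131), (169, 168, 158), (92, 166, 234), (90, 162, 229)]
265 [(135, 141, 140), (234, 231, 215), (85, 162, 230), (83, 158, 228)]
266 [(196, 196, 184), (250, 247, 236), (84, 158, 229), (82, 157, 228)]
267 [(248, 246, 234), (244, 241, 228), (85, 157, 227), (82, 159
[... 313 characters left out ...]
, (159, 147, 135), (86, 158, 228), (91, 151, 218)]
273 [(154, 173, 177), (197, 187, 168), (83, 162, 229), (80, 157, 228)]
274 [(137, 164, 169), (204, 194, 178), (85, 162, 230), (79, 157, 228)]
275 [(141, 165, 174), (190, 180, 164), (85, 160, 228), (84, 156, 226)]
276 [(149, 178, 185), (153, 155, 154), (100, 166, 228), (89, 160, 227)]
277 [(148, 180, 191), (142, 174, 184), (128, 188, 226), (116, 184, 232)]
278 [(152, 192, 208), (152, 203, 220), (158, 214, 230), (155, 212, 233)]
279 [(163, 215, 226), (165, 220, 230), (171, 223, 233), (168, 223, 232)]
280 [(163, 218, 228), (160, 215, 226), (168, 222, 233), (170, 223, 233)]
281 [(164, 221, 229), (159, 214, 227), (164, 221, 231), (167, 222, 232)]
```

```bash
cat > m.py <<'E'
from h import *
im=cv2.imread("pics/top0.png").astype(float); B,G,Rr=im[...,0],im[...,1],im[...,2]; sat=(Rr-B)
g=im.mean(2)
def cross(v,i0,th,up):  # subpixel crossings
    s=v-th; out=[]
    for i in range(len(v)-1):
        if s[i]*s[i+1]<=0 and s[i]!=s[i+1] and ((s[i+1]>s[i])==up): out.append(i0+i+s[i]/(s[i]-s[i+1]))
    return out
def edges(img,cols,r0,r1,th,up1,z):
    e=[]
    for c in cols:
        v=img[r0:r1,c]; a=cross(v,r0,th,up1); b=cross(v,r0,th,not up1)
        if a and b: e.append((c,a[0],b[-1]))
    e=np.array(e); P=plane("top",e[:,[0,1]],z)[:,:2]; Q=plane("top",e[:,[0,2]],z)[:,:2]
    for k in(P,Q):
        f=np.polyfit(k[:,1],k[:,0],1); print("  line x=%.4f*y+%.1f rms %.2f"%(f[0],f[1],np.std(k[:,0]-np.polyval(f,k[:,1]))))
    M=(P+Q)/2; f=np.polyfit(M[:,1],M[:,0],1); print("  mid slope %.4f off %.1f; ends"%tuple(f),M[0].round(1),M[-1].round(1)); return f
print("beam"); fb=edges(g,[*range(284,294),*range(325,332)],258,280,205,True,58)
print("base"); edges(sat,[*range(300,303),*range(316,320)],248,288,30,False,10)
print("rest"); edges(B,range(378,412),255,284,122,False,10)
for nm,img,rows,c0,c1,th,z in(("beam",g,(266,267,268,269,270),272,345,205,58),("base",sat,(259,260,261,274,275,276),285,335,30,10),("rest",B,range(265,275),358,440,118,10)):
    for r in rows:
        v=img[r,c0:c1]; up=nm=="beam"; a=cross(v,c0,th,up); b=cross(v,c0,th,not up)
        if a and b: print(nm,r,plane("top",[[a[0],r],[b[-1],r]],z)[:,:2].round(1).tolist())
E
python3 m.py
```

```text
beam
  line x=0.0382*y+471.0 rms 5.41
  line x=-0.1511*y+419.4 rms 1.66
  mid slope -0.0564 off 445.2; ends [445.   35.2] [ 452.2 -131.9]
base
  line x=-0.0555*y+486.9 rms 0.48
  line x=-0.0681*y+409.4 rms 0.19
  mid slope -0.0618 off 448.1; ends [448.9 -18.7] [453.4 -88.2]
rest
  line x=0.0509*y+485.0 rms 0.49
  line x=0.0280*y+423.1 rms 0.51
  mid slope 0.0395 off 454.0; ends [ 442.  -303.3] [ 436.9 -423.1]
beam 266 [[455.9, 71.4], [454.3, -147.7]]
beam 267 [[452.4, 73.6], [450.7, -147.8]]
beam 268 [[448.8, 74.1], [447.2, -147.8]]
beam 269 [[445.3, 70.3], [443.7, -145.6]]
beam 270 [[441.6, 60.1], [440.2, -138.1]]
base 259 [[480.9, -0.2], [480.2, -94.7]]
base 260 [[477.2, 0.2], [476.5, -94.8]]
base 261 [[473.6, 0.5], [472.8, -94.8]]
base 274 [[426.1, -4.1], [425.4, -98.3]]
base 275 [[422.4, -4.1], [421.7, -98.3]]
base 276 [[418.8, -4.4], [418.1, -96.6]]
rest 265 [[457.0, -255.9], [455.6, -447.7]]
rest 266 [[453.4, -254.7], [451.9, -447.3]]
rest 267 [[449.7, -254.3], [448.3, -446.4]]
rest 268 [[446.1, -254.3], [444.5, -472.0]]
rest 269 [[442.5, -254.0], [440.8, -474.7]]
rest 270 [[438.8, -254.1], [437.2, -471.7]]
rest 271 [[435.2, -254.0], [433.6, -473.1]]
rest 272 [[431.5, -254.2], [430.0, -471.5]]
rest 273 [[427.9, -254.9], [426.3, -476.0]]
rest 274 [[424.3, -254.7], [422.7, -478.2]]
```

```bash
python3 - <<'E' | tail -22
from m import *
print("beam2"); 
edges(sat,[*range(284,296)],256,282,28,False,58)
edges(sat,[*range(325,333)],256,282,28,False,58)
edges(sat,[*range(284,296),*range(325,333)],256,282,28,False,58)
for r in (266,267,268,269,270,271):
    v=sat[r,265:350]; a=cross(v,265,28,False); b=cross(v,265,28,True)
    if a and b: print(r,plane("top",[[a[0],r],[b[-1],r]],58)[:,:2].round(1).tolist())
# pads & slots on rest
for r in range(262,280): print(r,sat[r,362:378].astype(int),sat[r,412:430].astype(int))
E
```

```text
268 [[448.6, 46.6], [447.2, -145.8]]
269 [[445.1, 47.7], [443.7, -143.0]]
270 [[441.6, 48.1], [440.3, -119.2]]
271 [[438.0, 47.7], [436.9, -98.9]]
262 [ 73  72  84 101 108 102 103 104 107 108 104 104 103 107 113 114] [78 79 77 75 75 75 72 74 76 75 75 75 73 74 72 71 68 72]
263 [ 67  72  89 113 117 109 105 108 110 111 106 108 113 125 137 141] [112 106 105 105 103  99  92  89  88  90  89  87  86  81  77  73  72  69]
264 [ 68  72  87 112 117 112 110 111 107 107 107 104 115 128 141 146] [139 140 139 134 130 120 108 100 106 101 101 103 102  98  90  81  71  69]
265 [ 73  77  88 112 123 114 114 109 112 112 113 112 117 133 141 143] [148 146 144 147 137 125 112 108 104 108 104 106 104 105 100  85  72  67]
266 [ 73  75  92 114 122 113 116  98  81  78  77  88 106 128 141 148] [142 144 146 143 138 125 112 110 106 111 109 109 104 104  99  87  77  71]
267 [ 72  74  93 117 115 112 100  61  18   2   6  23  70 119 140 146] [143 144 141 144 134 118  96  94  94  95 102 110 113 111 105  91  76  72]
268 [ 68  76  91 117 111 106  93  35 -10 -22 -18   7  59 111 143 146] [145 146 145 147 132  95  53  34  36 
[... 836 characters left out ...]
144 145 134 109  79  66  73  72  77  97 102  96  87  80  73  68]
275 [ 68  77  95 115 112 108 108 107 107 106 107 112 120 134 141 141] [145 146 144 139 139 124 115 115 116 115 110 110 104 102  91  83  73  66]
276 [ 68  74  84  98 100  99  95  99  97  99  97 103 104 116 118 121] [145 140 143 140 135 123 113 112 116 111 111 110 107 106  97  81  69  66]
277 [71 69 72 79 80 82 79 81 80 77 78 83 82 86 86 85] [126 124 126 125 122 112 101 101 100 102 103 103 102 103  89  77  68  65]
278 [73 70 70 69 72 71 70 72 73 69 72 70 70 70 72 68] [92 90 88 88 87 88 87 89 91 92 91 92 89 87 83 72 67 66]
279 [73 71 69 72 71 71 70 72 71 73 70 71 71 69 69 72] [66 69 69 69 70 66 70 73 70 72 73 71 72 70 72 68 63 65]
```

Call:
carry_out(series=[[0.5,1.0,0.0,0,0,-0.11],[0.5,1.0,0.0,0,0,-0.11],[0.5,1.0,0.0,0,0,-0.11],[0.5,1.0,0.0,0,0,-0.11],[0.5,1.0,0.0,0,0,-0.11],[0.5,1.0,0.0,0,0,-0.11],[0.5,1.0,0.0,0,0,-0.11]], claw=-1)

```text
time_s: 0.68
ee_pos: [331.6, -323.7, 231.3]
ee_rot: [-0.001, 0.999, 0.035, 0.0]
contact_force: [0.2, -0.5, 0.4]
width: 0.6
```

Call:
carry_out(series=[[0.58,0.8,0.0,0,0,0],[0.58,0.8,0.0,0,0,0],[0.58,0.8,0.0,0,0,0],[0.58,0.8,0.0,0,0,0],[0.58,0.8,0.0,0,0,0],[0.58,0.8,0.0,0,0,0]])

```text
time_s: 1.18
ee_pos: [448.6, -162.2, 230.8]
ee_rot: [-0.001, 0.999, 0.036, 0.0]
contact_force: [-0.3, 1.1, 0.3]
width: 0.4
```

Call:
carry_out(series=[[0.0,0.41,-0.08,0,0,0],[0.0,0.41,-0.08,0,0,0],[0.0,0.41,-0.08,0,0,0],[0.0,0.41,-0.08,0,0,0],[0.0,0.41,-0.08,0,0,0],[0.0,0.41,-0.08,0,0,0]])

```text
time_s: 1.68
ee_pos: [445.6, -86.5, 215.4]
ee_rot: [0.0, 0.999, 0.032, 0.0]
contact_force: [0.7, 0.1, 0.3]
width: -0.3
```

Run:
```python
from h import *
print(arm.state()["ee_pos"],arm.state()["contact_force"])
o=np.zeros((600,800,3),np.uint8)
p,d=arm.grab_frame("scene"); np.save("s1.npy",d)
tcp=arm.state()["ee_pos"]; u=proj("scene",tcp)[0]; print(u)
s=p[190:310,280:440]; o=cv2.resize(s,(800,600),interpolation=cv2.INTER_CUBIC)
cv2.circle(o,tuple(((u-[280,190]+.5)*5).astype(int)),4,(0,0,255),1)
a=.066; O=np.array([447.9,-49.4,0]); Rz=np.array([[np.cos(a),-np.sin(a),0],[np.sin(a),np.cos(a),0],[0,0,1]])
for q in([-2,-20,183],[-2,-47,183],[22,0,164],[-15,0,167],[0,0,122],[35,0,192],[-36,48,10],[42,-48,10]):
    x=proj("scene",O+Rz@q)[0]; cv2.circle(o,tuple(((x-[280,190]+.5)*5).astype(int)),3,(255,0,255),-1)
cv2.imwrite("pics/s1.png",o)
```

```text
[445.60041589 -86.46076932 215.36713428] [0.71318659 0.1428618  0.31767539]
[342.37707391 226.5839461 ]
```

View pics/s1.png

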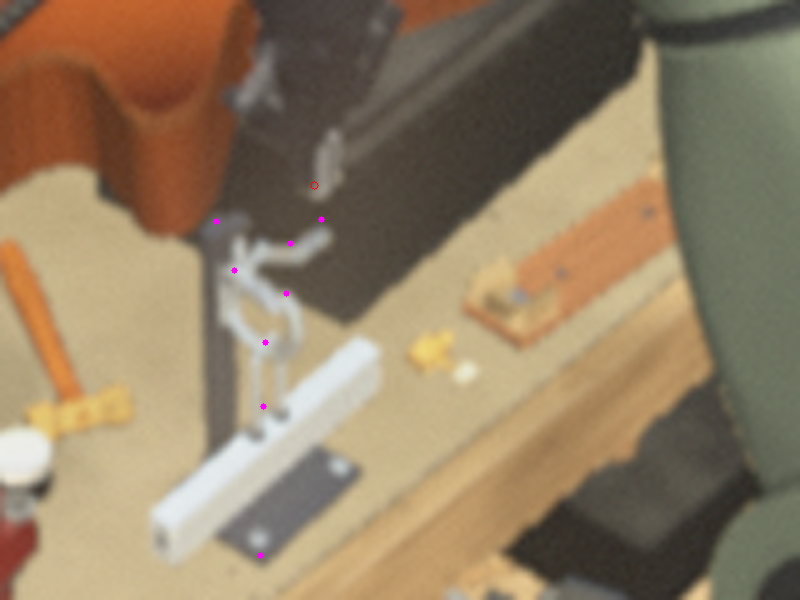

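The picture shows the closed fingertips at (318,198), right above the roller at about (322,238), with the keeper closed and the beam hanging. The scene calibration bias is small. I'll go down.

Call:
carry_out(series=[[0,0.0,-0.06,0,0,0],[0,0.0,-0.12,0,0,0],[0,0.0,-0.12,0,0,0]])

```text
time_s: 1.98
ee_pos: [445.0, -86.0, 190.0]
ee_rot: [-0.0, 0.999, 0.032, -0.001]
contact_force: [-0.2, -0.1, -0.7]
width: 0.0
```

Call:
carry_out(series=[[0,0.0,-0.01,0,0,0],[0,0.0,-0.02,0,0,0],[0,0.0,-0.02,0,0,0]])

```text
time_s: 2.23
ee_pos: [445.7, -85.4, 187.4]
ee_rot: [0.0, 0.999, 0.032, 0.0]
contact_force: [1.1, 0.1, 0.2]
width: -0.0
```

Call:
carry_out(series=[[0,0.0,-0.01,0,0,0],[0,0.0,-0.02,0,0,0],[0,0.0,-0.02,0,0,0]])

```text
time_s: 2.48
ee_pos: [445.6, -85.1, 183.1]
ee_rot: [-0.0, 0.999, 0.033, -0.0]
contact_force: [0.8, -0.1, 0.1]
width: 0.6
```

Call:
carry_out(series=[[0,0.0,-0.01,0,0,0],[0,0.0,-0.02,0,0,0],[0,0.0,-0.02,0,0,0]])

```text
time_s: 2.73
ee_pos: [445.7, -85.2, 179.1]
ee_rot: [0.0, 0.999, 0.033, 0.0]
contact_force: [0.1, -0.7, 4.6]
width: -0.0
```

Call:
carry_out(series=[[0,0.0,-0.015,0,0,0],[0,0.0,-0.03,0,0,0],[0,0.0,-0.03,0,0,0]])

```text
time_s: 2.98
ee_pos: [445.7, -85.2, 173.1]
ee_rot: [-0.0, 0.999, 0.033, 0.0]
contact_force: [0.8, 0.1, 6.5]
width: -0.0
```

Call:
carry_out(series=[[0,0.0,-0.015,0,0,0],[0,0.0,-0.03,0,0,0],[0,0.0,-0.03,0,0,0]])

```text
time_s: 3.23
ee_pos: [445.8, -85.1, 167.1]
ee_rot: [-0.0, 0.999, 0.033, 0.0]
contact_force: [0.3, -0.3, 7.8]
width: -0.1
```

Call:
carry_out(series=[[0,0.0,-0.015,0,0,0],[0,0.0,-0.02,0,0,0],[0,0.0,-0.02,0,0,0]])

```text
time_s: 3.48
ee_pos: [445.9, -85.1, 163.3]
ee_rot: [-0.0, 0.999, 0.033, 0.0]
contact_force: [0.5, 0.7, 7.9]
width: 0.2
```

Call:
carry_out(series=[[0,0.0,-0.01,0,0,0],[0,0.0,-0.02,0,0,0],[0,0.0,-0.02,0,0,0]])

```text
time_s: 3.73
ee_pos: [445.8, -85.0, 159.2]
ee_rot: [-0.0, 0.999, 0.033, 0.0]
contact_force: [0.4, 1.3, 5.7]
width: 0.5
```

Call:
carry_out(series=[[0,0.0,-0.01,0,0,0],[0,0.0,-0.01,0,0,0],[0,0.0,-0.01,0,0,0]])

```text
time_s: 3.98
ee_pos: [445.6, -85.0, 157.3]
ee_rot: [-0.0, 0.999, 0.033, 0.0]
contact_force: [0.2, 1.2, 3.6]
width: 0.3
```

Call:
carry_out(series=[[0,0.0,-0.005,0,0,0],[0,0.0,-0.01,0,0,0],[0,0.0,-0.01,0,0,0]])

```text
time_s: 4.23
ee_pos: [445.5, -85.1, 155.1]
ee_rot: [-0.0, 0.999, 0.033, -0.0]
contact_force: [-0.1, 0.2, 1.1]
width: 0.1
```

Call:
carry_out(series=[[0,0.0,-0.005,0,0,0],[0,0.0,-0.005,0,0,0],[0,0.0,-0.005,0,0,0]])

```text
time_s: 4.48
ee_pos: [445.5, -85.2, 154.1]
ee_rot: [-0.0, 0.999, 0.033, -0.0]
contact_force: [0.2, -0.3, 0.6]
width: -0.4
```

Call:
carry_out(series=[[0,0.0,-0.004,0,0,0],[0,0.0,-0.004,0,0,0],[0,0.0,-0.004,0,0,0]])

```text
time_s: 4.73
ee_pos: [445.6, -85.2, 153.4]
ee_rot: [-0.0, 0.999, 0.033, -0.0]
contact_force: [0.6, -0.2, 0.8]
width: -0.3
```

Call:
carry_out(series=[[0,0.0,-0.002,0,0,0],[0,0.0,-0.002,0,0,0],[0,0.0,-0.002,0,0,0]])

```text
time_s: 4.98
ee_pos: [445.6, -85.1, 153.1]
ee_rot: [-0.0, 0.999, 0.033, -0.0]
contact_force: [0.0, 0.3, 0.3]
width: -0.1
```

The force has faded out, so the keeper should be over centre. I'll lift straight up, away from the hook, and check.

Call:
carry_out(series=[[0,0.0,0.02,0,0,0],[0,0.0,0.05,0,0,0],[0,0.0,0.05,0,0,0],[0,0.0,0.05,0,0,0]])

```text
time_s: 5.32
ee_pos: [445.8, -85.1, 163.5]
ee_rot: [0.0, 0.999, 0.033, 0.0]
contact_force: [0.3, -0.6, -0.4]
width: -0.1
```

Call:
carry_out(series=[[0,0.0,0.2,0,0,0],[0,0.0,0.33,0,0,0],[0,0.0,0.33,0,0,0],[0,0.0,0.33,0,0,0]])

```text
time_s: 5.65
ee_pos: [446.0, -85.1, 229.9]
ee_rot: [0.0, 0.999, 0.033, 0.001]
contact_force: [-0.4, -0.2, -0.9]
width: 0.1
```

```bash
python3 - <<'E'
from h import *
s=arm.state(); print(s["ee_pos"],s["joint_pos"].round(2))
p,d=arm.grab_frame("scene"); cv2.imwrite("pics/scene2.png",p)
cv2.imwrite("pics/s2.png",cv2.resize(p[200:320,290:430],(700,600),interpolation=cv2.INTER_CUBIC))
E
python3 - <<'E' | sed -n '/beam2/,$p'
import sys; sys.path.insert(0,'.')
import os; os.chdir('.')
from m import *
print("beam2")
print("+y"); edges(sat,range(284,296),256,282,28,False,58)
print("-y"); edges(sat,range(325,333),256,282,28,False,58)
for r in (266,267,268,269,270,271):
    v=sat[r,265:350]; a=cross(v,265,28,False); b=cross(v,265,28,True)
    print(r,plane("top",[[a[0],r],[b[-1],r]],58)[:,:2].round(1).tolist())
E
```

```text
[445.97749403 -85.10128122 229.8859934 ] [ 0.02  0.54  0.17  1.91 -0.14  0.7  -1.24]
beam2
+y
  line x=-0.3078*y+460.5 rms 6.35
  line x=-0.0809*y+431.9 rms 0.30
  mid slope -0.1942 off 446.2; ends [441.4  35.2] [456.1  -4. ]
-y
  line x=-0.0183*y+460.7 rms 0.18
  line x=-0.1095*y+427.2 rms 0.14
  mid slope -0.0639 off 443.9; ends [ 451.2 -110.6] [ 452.7 -135.5]
266 [[455.4, -2.5], [454.3, -146.7]]
267 [[452.2, 41.0], [450.8, -146.6]]
268 [[448.6, 46.6], [447.2, -145.8]]
269 [[445.1, 47.7], [443.7, -143.0]]
270 [[441.6, 48.1], [440.3, -119.2]]
271 [[438.0, 47.7], [436.9, -98.9]]
```

View pics/s2.png

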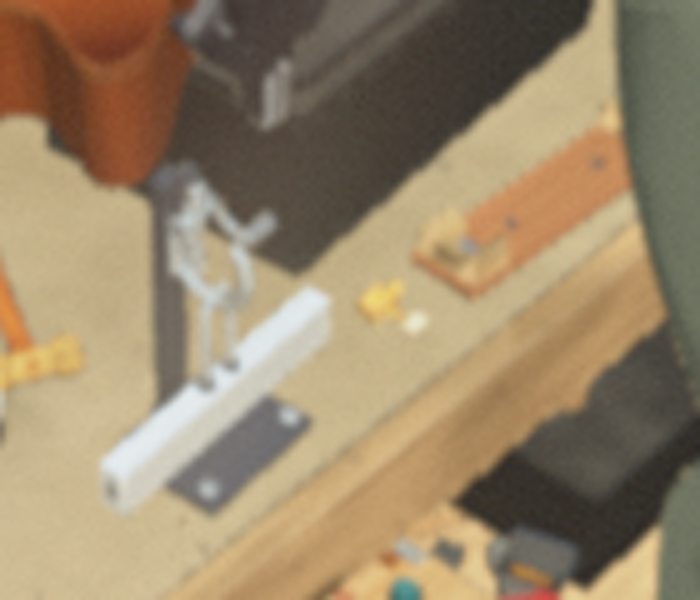

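The roller and keeper arm now sit low at (265,220), so the keeper stands open on its own and the beam still hangs. Next I'll turn 90° and move to above the grip point on the +y side.

Call:
carry_out(series=[[-0.015,0.48,0,0,0,0.5],[-0.015,0.48,0,0,0,0.5],[-0.015,0.48,0,0,0,0.5],[-0.015,0.48,0,0,0,0.5],[-0.015,0.48,0,0,0,0.5],[-0.015,0.48,0,0,0,0.5],[-0.015,0.48,0,0,0,0.5],[-0.015,0.48,0,0,0,0.5],[-0.015,0.48,0,0,0,0.5],[-0.015,0.48,0,0,0,0.5]], claw=0)

```text
time_s: 6.53
ee_pos: [442.2, 10.9, 228.1]
ee_rot: [-0.001, 0.79, 0.614, -0.001]
contact_force: [-0.3, -0.7, 0.2]
width: 42.4
```

Call:
carry_out(series=[[0,0,-0.2,0,0,0.1],[0,0,-0.4,0,0,0.1],[0,0,-0.5,0,0,0.1],[0,0,-0.5,0,0,0.1],[0,0,-0.5,0,0,0.1]])

```text
time_s: 6.95
ee_pos: [441.9, 10.9, 128.5]
ee_rot: [-0.001, 0.687, 0.727, -0.001]
contact_force: [0.1, 0.4, 1.2]
width: 42.7
```

Run:
```python
from h import *
s=arm.state(); print(s["ee_pos"],s["ee_rot"].round(3),s["joint_pos"].round(2),s["width"])
p,d=arm.grab_frame("top"); t,_=arm.grab_frame("scene"); 
o=np.zeros((600,800,3),np.uint8); o[:300]=cv2.resize(p[235:295,250:410],(800,300),interpolation=cv2.INTER_CUBIC)
o[300:,:500]=cv2.resize(t[200:320,250:450],(500,300),interpolation=cv2.INTER_CUBIC); cv2.imwrite("pics/g1.png",o)
```

```text
[441.9148468   10.94262963 128.49414732] [-0.001  0.687  0.727 -0.001] [ 0.02  0.71 -0.2   2.07  0.34  0.4  -0.39] 42.73443125464927
```

View pics/g1.png

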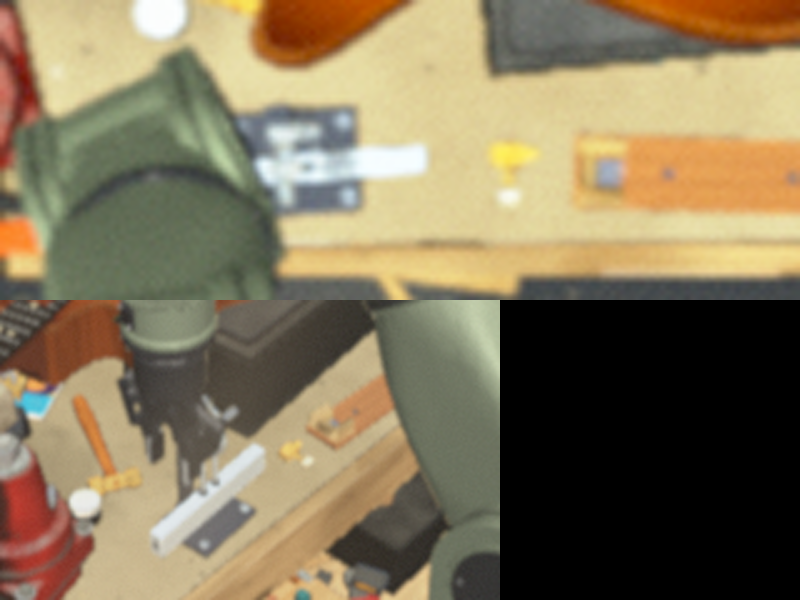

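The fingers straddle the beam line beside the bail, and the body is clear of the hook, pot and vice. I'll descend in two stages.

Call:
carry_out(series=[[0.005,0,-0.1,0,0,0.003],[0.005,0,-0.2,0,0,0.003],[0.005,0,-0.3,0,0,0.003],[0.005,0,-0.34,0,0,0.003],[0.005,0,-0.34,0,0,0.003]])

```text
time_s: 7.47
ee_pos: [443.6, 11.0, 60.9]
ee_rot: [-0.0, 0.683, 0.73, -0.0]
contact_force: [-0.6, -0.1, 0.4]
width: 42.7
```

Call:
carry_out(series=[[0,0,-0.04,0,0,0],[0,0,-0.08,0,0,0],[0,0,-0.12,0,0,0],[0,0,-0.155,0,0,0],[0,0,-0.155,0,0,0]])

```text
time_s: 7.88
ee_pos: [443.3, 10.9, 29.0]
ee_rot: [-0.0, 0.683, 0.731, -0.0]
contact_force: [-0.8, 0.6, 0.8]
width: 42.7
```

Call:
carry_out(series=[[0,0,0,0,0,0],[0,0,0,0,0,0],[0,0,0,0,0,0],[0,0,0,0,0,0],[0,0,0,0,0,0],[0,0,0,0,0,0]], claw=-1, force=20)

```text
time_s: 8.38
ee_pos: [443.7, 10.8, 30.2]
ee_rot: [0.0, 0.683, 0.731, 0.0]
contact_force: [0.2, 0.5, -0.0]
width: 17.3
```

Call:
carry_out(series=[[0,0,0,0,0,0],[0,0,0,0,0,0],[0,0,0,0,0,0],[0,0,0,0,0,0]], force=80)

```text
time_s: 8.72
ee_pos: [443.7, 10.9, 30.1]
ee_rot: [0.0, 0.683, 0.731, 0.0]
contact_force: [1.7, 0.3, 1.1]
width: 16.3
```

Call:
carry_out(series=[[0,0,0.01,0,0,0],[0,0,0.02,0,0,0],[0,0,0.03,0,0,0],[0,0,0.03,0,0,0]])

```text
time_s: 9.05
ee_pos: [443.7, 10.9, 36.4]
ee_rot: [0.0, 0.683, 0.731, 0.0]
contact_force: [0.1, 0.4, -2.9]
width: 16.6
```

Call:
carry_out(series=[[0,0,0.02,0,0,0],[0,0,0.05,0,0,0],[0,0,0.08,0,0,0],[0,0,0.1,0,0,0],[0,0,0.1,0,0,0]])

```text
time_s: 9.47
ee_pos: [443.9, 10.8, 57.0]
ee_rot: [0.0, 0.683, 0.731, 0.0]
contact_force: [-0.0, -0.1, -3.4]
width: 17.0
```

Call:
carry_out(series=[[0,0,0.02,0,0,0],[0,0,0.05,0,0,0],[0,0,0.08,0,0,0],[0,0,0.1,0,0,0],[0,0,0.12,0,0,0],[0,0,0.122,0,0,0],[0,0,0.122,0,0,0]])

```text
time_s: 10.05
ee_pos: [443.7, 10.8, 80.7]
ee_rot: [0.0, 0.683, 0.731, 0.0]
contact_force: [0.4, -1.1, -3.5]
width: 16.6
```

Call:
carry_out(series=[[-0.02,0,0,0,0,0],[-0.04,0,0,0,0,0],[-0.06,-0.004,0,0,0,0],[-0.06,-0.004,0,0,0,0]])

```text
time_s: 10.38
ee_pos: [430.6, 9.9, 80.4]
ee_rot: [-0.0, 0.683, 0.731, -0.001]
contact_force: [0.3, 0.0, -3.1]
width: 16.7
```

Call:
carry_out(series=[[-0.02,0,0,0,0,0],[-0.04,0,0,0,0,0],[-0.06,-0.004,0,0,0,0],[-0.06,-0.004,0,0,0,0]])

```text
time_s: 10.72
ee_pos: [418.7, 9.1, 80.5]
ee_rot: [-0.0, 0.683, 0.731, -0.0]
contact_force: [0.4, 0.2, -3.9]
width: 16.5
```

Call:
carry_out(series=[[-0.02,0,0,0,0,0],[-0.05,0,0,0,0,0],[-0.08,-0.005,0,0,0,0],[-0.11,-0.01,0,0,0,0],[-0.11,-0.01,0,0,0,0]])

```text
time_s: 11.13
ee_pos: [396.3, 7.0, 80.5]
ee_rot: [-0.0, 0.683, 0.731, -0.001]
contact_force: [0.1, -0.3, -3.6]
width: 16.5
```

Call:
carry_out(series=[[0,0,0.1,0,0,0],[0,0,0.25,0,0,0],[0,0,0.4,0,0,0],[0,0,0.55,0,0,0],[0,-0.1,0.55,0,0,0],[0,-0.25,0.55,0,0,-0.01],[0,-0.4,0.55,0,0,-0.02],[0,-0.55,0.55,0,0,-0.035],[0,-0.75,0.55,0,0,-0.035],[0,-0.95,0.55,0,0,-0.035]])

```text
time_s: 11.97
ee_pos: [397.2, -184.3, 190.5]
ee_rot: [-0.0, 0.722, 0.692, -0.0]
contact_force: [1.7, -0.5, -4.0]
width: 16.6
```

Call:
carry_out(series=[[0.05,-0.2,0,0,0,0],[0.12,-0.35,0,0,0,0],[0.18,-0.5,0,0,0,0],[0.23,-0.6,0,0,0,0],[0.23,-0.62,0,0,0,0],[0.23,-0.62,0,0,0,0]])

```text
time_s: 12.47
ee_pos: [443.1, -307.7, 189.8]
ee_rot: [-0.0, 0.722, 0.691, -0.0]
contact_force: [-0.4, 0.6, -3.6]
width: 16.5
```

Call:
carry_out(series=[[0,0,-0.1,0,0,0],[0,0,-0.25,0,0,0],[0,0,-0.4,0,0,0],[0,0,-0.5,0,0,0],[0,0,-0.5,0,0,0],[0,0,-0.5,0,0,0]])

```text
time_s: 12.97
ee_pos: [443.4, -305.7, 90.6]
ee_rot: [-0.001, 0.721, 0.693, -0.0]
contact_force: [0.7, -0.7, -2.5]
width: 16.8
```

Run:
```python
from h import *
s=arm.state(); print(s["ee_pos"],s["ee_rot"].round(3),s["joint_pos"].round(2),s["width"],s["contact_force"])
p,d=arm.grab_frame("top"); t,e=arm.grab_frame("scene"); cv2.imwrite("pics/top3.png",p);cv2.imwrite("pics/scene3.png",t);np.save("s3.npy",e);np.save("t3.npy",d)
o=np.zeros((600,800,3),np.uint8); o[:240]=cv2.resize(p[240:300,280:480],(800,240),interpolation=cv2.INTER_CUBIC)
o[240:,:576]=cv2.resize(t[180:280,340:500],(576,360),interpolation=cv2.INTER_CUBIC); cv2.imwrite("pics/g2.png",o)
```

```text
[ 443.41734171 -305.69535291   90.64930003] [-0.001  0.721  0.693 -0.   ] [ 0.69  0.87 -0.28  1.76  0.41  0.57  0.12] 16.837175070377793 [ 0.74461852 -0.67119116 -2.52523285]
```

View pics/g2.png

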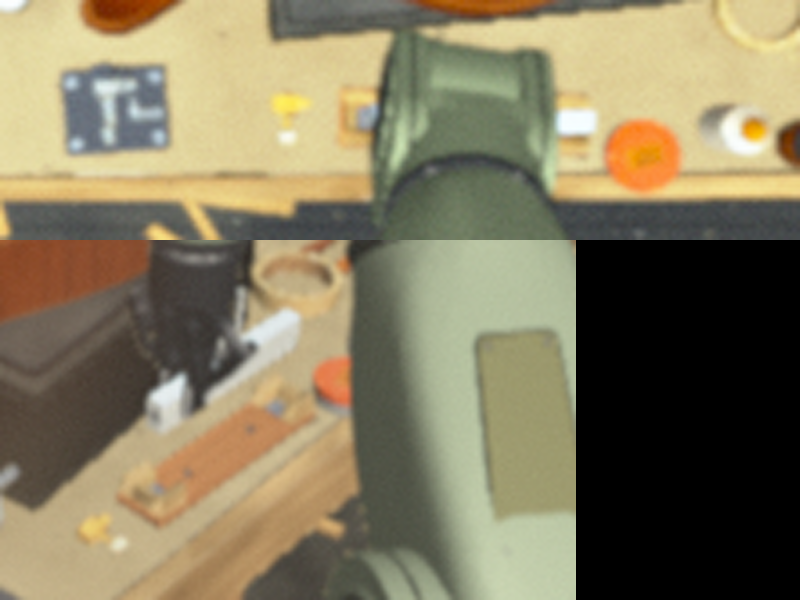

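```bash
python3 - <<'E' | sed -n '/RES/,$p'
from m import *
print("RES")
f=lambda u,v,z: plane("top",[[u,v]],z)[0].round(1)
print("pads +y in/out",f(374.05,269.25,12),f(368.83,269.25,25)); print("pads -y in/out",f(417.0,270.75,12),f(422.5,270.75,12))
print("board ends",f(364.0,269.1,10),f(427,271,10))
a=cv2.imread("pics/top3.png").astype(float); S=a[...,2]-a[...,0]; g3=a.mean(2)
print(S[264:278,416:433].astype(int)); print(g3[264:278,416:433].astype(int))
# own-check: fingertip/beam depth medians
w=cloud("top",np.load("t3.npy")); print(w[268:273,420:429,2].round(0))
E
```

```text
RES
pads +y in/out [ 441.3 -288.7   12. ] [ 441.6 -268.6   25. ]
pads -y in/out [ 434.7 -444.4   12. ] [ 434.6 -464.3   12. ]
board ends [ 442.1 -252.4   10. ] [ 433.5 -481.    10. ]
[[ 15  20  44  80 101 105 104 105 101  97  92  80  76  70  70  69  72]
 [ 11  19  43  84 102 108 109 105 108 108  98  86  74  72  70  71  74]
 [ 12  19  44  80  97  96  96  96  93  93  89  78  71  70  67  66  72]
 [ 12  17  27  42  41  31  30  27  25  27  31  31  43  59  72  69  72]
 [ 11  12  13  -7  -9  -9  -9 -11 -10  -9  -9  -7   7  44  68  71  74]
 [ 12  13   5 -21 -15  -8  -8  -8  -8  -8  -9 -10  -1  38  68  73  74]
 [ 13  15   2 -22 -14  -9  -8  -9  -8  -9  -9  -8   1  42  68  70  70]
 [ 16  13   4 -19 -14  -9  -9  -9 -10 -10  -9  -9   0  44  67  71  72]
 [ 15  17  10 -11 -16 -14 -14 -12 -14 -15 -13 -11  11  50  71  71  68]
 [ 17  20  19   8   3  -1   4  12  12  11  14  29  47  65  71  69  84]
 [ 15  20  23  41  60  69  69  79  79  76  72  73  70  71  69  78 119]
 [ 16  22  31  59  98 113 108 109 105  98  92  82  70  67  71  88 150]
 [ 16  23  28  60  99 110 114 109 111 107 100  82  72  68  72 102
[... 613 characters left out ...]
251 251 249 236 210 199 194 187]
 [118 136 160 206 241 248 247 247 246 246 246 241 230 208 193 190 176]
 [121 141 160 178 201 209 211 205 198 200 202 205 207 200 195 182 160]
 [127 144 160 160 162 161 153 146 140 139 153 181 195 195 192 172 145]
 [133 157 166 168 166 159 158 149 148 148 158 181 198 199 187 162 143]
 [141 164 171 180 180 178 176 173 167 170 178 190 198 196 181 155 137]
 [149 169 181 184 187 186 187 183 185 186 190 199 203 200 180 152 144]]
[[118. 124. 123. 120. 117. 115. 127. 123. 114.]
 [120. 125. 122. 119. 119. 125. 122. 119. 124.]
 [121. 117. 116. 118. 117. 127. 121. 114. 117.]
 [120. 121. 114. 120. 123. 118. 115. 120. 119.]
 [121. 127. 125. 117. 117. 120. 114. 121. 117.]]
```

Run:
```python
from h import *
print(plane("top",[[428.85,270.15],[427,270.15]],119).round(1))
# scene: +y end of beam, sub-look
t=cv2.imread("pics/scene3.png"); s=np.array([443.4,-305.7,0]); 
y=np.array([.04,1,0]); c=s-60*y; xx=np.array([1,-.04,0])
o=cv2.resize(t[205:305,365:465],(800,800),interpolation=cv2.INTER_CUBIC)[:600]
r=np.array([438,-366.5,0]); ry=np.array([.0424,1,0]); rx=np.array([1,-.0424,0])
def dot(p,col):
    u=(proj("scene",p)[0]-[365,205]+.5)*8; cv2.circle(o,tuple(int(k) for k in u),4,col,-1); return u.round(0)
for zz in(85,119):
  for q in(-9,9): print("beam",zz,q,dot(c+95*y+q*xx+[0,0,zz],(0,0,255)))
  dot(c-95*y-9*xx+[0,0,zz],(0,0,255))
for q in(-27,27): print("rest",q,dot(r+113*ry+q*rx+[0,0,10],(255,0,0)))
dot(r-113*ry-27*rx+[0,0,10],(255,0,0))
cv2.imwrite("pics/g3.png",o)
```

```text
[[ 438.  -463.8  119. ]
 [ 438.  -457.6  119. ]]
beam 85 -9 [158. 234.]
beam 85 9 [123. 214.]
beam 119 -9 [164. 166.]
beam 119 9 [129. 146.]
rest -27 [156. 423.]
rest 27 [ 55. 358.]
```

View pics/g3.png

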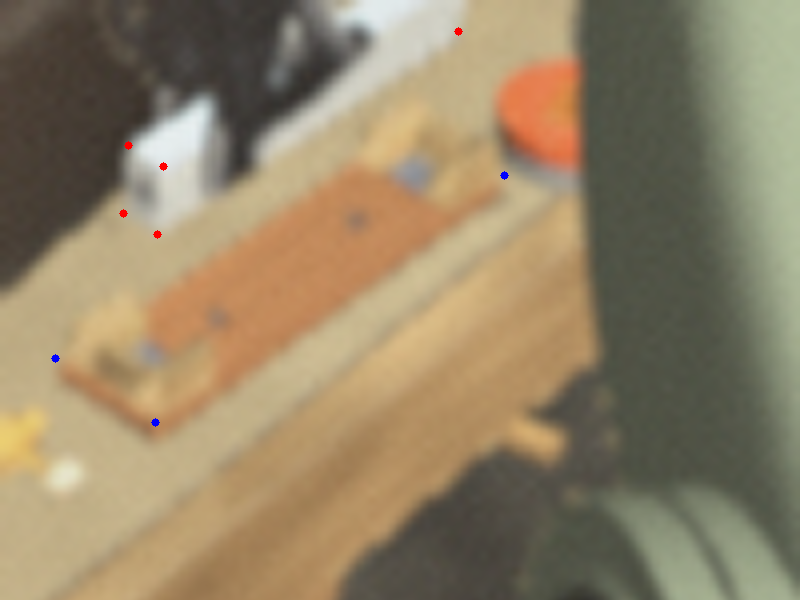

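Run:
```python
from h import *
w=cloud("scene",np.load("s3.npy")); t=cv2.imread("pics/scene3.png")
def reg(cx,cy,r,n):
    u,v=int(365+cx/8),int(205+cy/8); p=w[v-r:v+r+1,u-r:u+r+1].reshape(-1,3); print(n,np.nanmedian(p,0).round(1),np.nanstd(p,0).round(1))
reg(190,125,1,"beam top +y end"); reg(180,190,1,"beam side +y"); reg(140,175,1,"beam end +y"); reg(400,15,1,"beam side -y"); reg(290,130,1,"side mid");reg(260,290,3,"board"); reg(330,240,3,"board2"); reg(300,420,3,"bench"); reg(30,330,3,"bench2")
q=arm.state(); print(q["torque"],q["contact_force"])
w=cloud("top",np.load("t3.npy")); print("top: -y end",np.nanmedian(w[268:273,420:428].reshape(-1,3),0)); 
w0=cloud("top",np.load("top0.npy")); print("initial beam +y",np.nanmedian(w0[268:271,284:294].reshape(-1,3),0),"-y",np.nanmedian(w0[265:269,326:336].reshape(-1,3),0),"board",np.nanmedian(w0[264:274,380:406].reshape(-1,3),0))
```

```text
beam top +y end [ 446.1 -297.4  117.9] [3.3 4.6 2.3]
beam side +y [ 434.6 -280.4  104.2] [1.3 4.3 4.3]
beam end +y [ 446.1 -270.8  111. ] [3.3 2.4 4. ]
beam side -y [ 430.  -418.7  117.5] [2.3 3.9 2.6]
side mid [ 431.9 -349.9   92.6] [10.6 19.  17.6]
board [ 437.3 -345.4    7.9] [8.1 9.3 2.2]
board2 [ 434.2 -391.8    7.3] [7.7 9.5 2.6]
bench [ 382.7 -304.3   -1.8] [7.6 9.3 2. ]
bench2 [ 497.3 -268.6   -1.2] [8.2 9.1 2.1]
[ 0.18368229 -0.04540772  0.01128934] [-0.04070655 -0.71894442 -3.46483081]
top: -y end [ 438.6136601  -445.49090669  120.30713183]
initial beam +y [444.90822161  18.74992087  60.01654662] -y [ 452.57657853 -130.1419023    59.16837423] board [ 443.53528681 -356.11713674   11.94526325]
```

Depth and both views agree that the beam is level, with its top near 119 and its centre about (441.3,-366.3). The rest centre is about (438.3,-366.5), yaw -0.042. I'll correct x by about -2.8 mm and lower to just above the cheeks.

Call:
carry_out(series=[[-0.014,-0.002,-0.05,0,0,-0.001],[-0.014,-0.002,-0.12,0,0,-0.001],[-0.014,-0.002,-0.19,0,0,-0.001],[-0.014,-0.002,-0.24,0,0,-0.001],[-0.014,-0.002,-0.24,0,0,-0.001],[-0.014,-0.002,-0.24,0,0,-0.001]])

```text
time_s: 13.57
ee_pos: [441.1, -307.2, 43.2]
ee_rot: [0.0, 0.723, 0.691, 0.0]
contact_force: [0.2, 0.5, -4.3]
width: 17.1
```

Run:
```python
from h import *
p,d=arm.grab_frame("top"); t,e=arm.grab_frame("scene"); cv2.imwrite("pics/top4.png",p);cv2.imwrite("pics/scene4.png",t)
s=arm.state();print(s["ee_pos"],s["contact_force"],s["torque"])
o=np.zeros((600,800,3),np.uint8); o[:,:200]=cv2.resize(p[255:285,420:430],(200,600),interpolation=cv2.INTER_CUBIC)
o[:,200:]=cv2.resize(t[205:305,365:465],(600,600),interpolation=cv2.INTER_CUBIC)
cv2.imwrite("pics/g4.png",o)
a=p.astype(float); print((a[...,2]-a[...,0])[262:278,416:432].astype(int))
```

```text
[ 441.24299908 -307.35949404   43.50714325] [-1.23984006 -0.15911708 -3.76329214] [0.24553535 0.03528496 0.02788744]
[[ 65  74  70  76  77  77  75  73  76  71  70  71  70  71  72  70]
 [ 70  89  89  90  89  90  92  84  87  80  77  73  72  69  76  73]
 [ 83 111 107 103 102 100 105 102 104  99  92  81  72  72  71  69]
 [ 81 119 110 106 104 107 104 106 108 104  98  87  74  69  70  71]
 [ 69 113 112 109 108 112 111 111 107 108 101  89  75  69  70  68]
 [ 50  79  89  90  90  96  98 103 103 103 100  89  77  70  69  74]
 [ 23  23  18  16  17  20  24  31  31  50  76  87  72  72  72  72]
 [  4 -16 -16 -16 -15 -16 -14 -13 -11  -3  43  78  75  70  73  71]
 [ -3 -19 -13  -9  -9 -10 -10 -10 -10 -10  30  73  74  70  70  74]
 [ -4 -18 -14  -9  -8  -8  -8  -7  -9 -12  26  72  73  70  70  69]
 [  2 -15 -14 -10  -8  -8  -8  -9 -11 -11  30  72  74  71  69  68]
 [ 20   4  -8 -10  -7  -4  -6  -8  -8   1  47  75  73  72  69  69]
 [ 31  49  47  42  44  49  46  41  39  51  71  79  72  71  71  74]
 [ 44  80 104 109 111 110 105 100  99 100  90  84  73  70  70  87]
 [ 48  84 110 109 116 112 109 109 112 108  99  83  69  65  73 100]
 [ 46  82 100 101 106 102 102 104 100  99  90  78  70  68  73 116]]
```

View pics/g4.png

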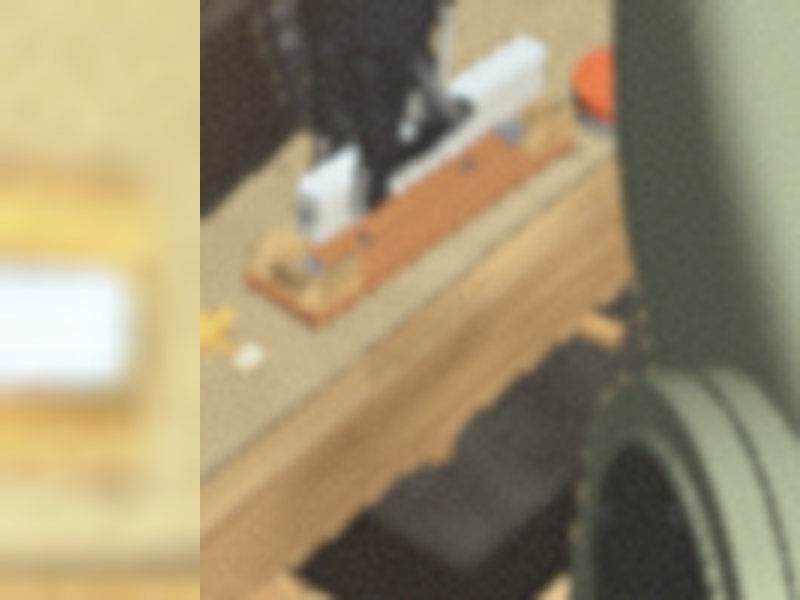

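The beam sits right above the slots. At the -y end the cross offset is about 0.5 mm and the end gap about 2.4 mm (2.5 is ideal). I'll lower it slowly and watch the force.

Call:
carry_out(series=[[-0.002,0,-0.015,0,0,0],[-0.002,0,-0.03,0,0,0],[-0.002,0,-0.045,0,0,0],[-0.002,0,-0.05,0,0,0],[-0.002,0,-0.05,0,0,0]])

```text
time_s: 14.08
ee_pos: [440.3, -307.0, 32.2]
ee_rot: [-0.0, 0.723, 0.691, -0.0]
contact_force: [-1.0, -0.2, -4.5]
width: 16.7
```

Call:
carry_out(series=[[0,0,-0.01,0,0,0],[0,0,-0.02,0,0,0],[0,0,-0.03,0,0,0],[0,0,-0.03,0,0,0]])

```text
time_s: 14.42
ee_pos: [440.3, -307.0, 26.1]
ee_rot: [-0.0, 0.723, 0.691, -0.0]
contact_force: [-0.3, -0.4, -3.7]
width: 16.9
```

Call:
carry_out(series=[[0,0,-0.01,0,0,0],[0,0,-0.02,0,0,0],[0,0,-0.02,0,0,0]])

```text
time_s: 14.67
ee_pos: [440.3, -307.1, 22.1]
ee_rot: [-0.0, 0.723, 0.691, -0.0]
contact_force: [0.2, -0.1, -3.8]
width: 16.8
```

Call:
carry_out(series=[[0,0,-0.005,0,0,0],[0,0,-0.01,0,0,0],[0,0,-0.01,0,0,0]])

```text
time_s: 14.92
ee_pos: [440.3, -307.1, 20.3]
ee_rot: [-0.0, 0.723, 0.691, -0.0]
contact_force: [0.3, -0.7, -3.8]
width: 16.8
```

Call:
carry_out(series=[[0,0,-0.004,0,0,0],[0,0,-0.005,0,0,0],[0,0,-0.005,0,0,0]])

```text
time_s: 15.17
ee_pos: [440.4, -307.1, 19.4]
ee_rot: [-0.0, 0.723, 0.691, -0.0]
contact_force: [0.1, 0.2, -3.4]
width: 16.4
```

Call:
carry_out(series=[[0,0,-0.004,0,0,0],[0,0,-0.005,0,0,0],[0,0,-0.005,0,0,0]])

```text
time_s: 15.42
ee_pos: [440.4, -307.2, 18.5]
ee_rot: [0.0, 0.723, 0.691, -0.0]
contact_force: [-0.7, -0.3, -2.7]
width: 16.8
```

Call:
carry_out(series=[[0,0,-0.003,0,0,0],[0,0,-0.003,0,0,0],[0,0,-0.003,0,0,0]])

```text
time_s: 15.67
ee_pos: [440.5, -307.1, 18.0]
ee_rot: [0.0, 0.723, 0.691, -0.0]
contact_force: [-0.3, 0.7, -0.1]
width: 16.8
```

Call:
carry_out(series=[[0,0,-0.003,0,0,0],[0,0,-0.003,0,0,0],[0,0,-0.003,0,0,0]])

```text
time_s: 15.92
ee_pos: [440.5, -307.1, 17.5]
ee_rot: [0.0, 0.723, 0.691, -0.0]
contact_force: [-1.1, 2.0, 5.5]
width: 16.4
```

Contact came at the expected height (18 mm TCP) and the load is light. I'll release.

Call:
carry_out(series=[[0,0,0.002,0,0,0],[0,0,0.002,0,0,0],[0,0,0.002,0,0,0],[0,0,0.002,0,0,0]], force=20)

```text
time_s: 16.25
ee_pos: [440.5, -307.1, 17.7]
ee_rot: [-0.0, 0.723, 0.691, 0.0]
contact_force: [-0.2, 1.6, 3.0]
width: 16.7
```

Call:
carry_out(series=[[0,0,0,0,0,0],[0,0,0,0,0,0],[0,0,0,0,0,0],[0,0,0,0,0,0],[0,0,0,0,0,0]], claw=0)

```text
time_s: 16.67
ee_pos: [440.4, -307.2, 17.6]
ee_rot: [-0.0, 0.723, 0.691, -0.0]
contact_force: [-0.5, 0.2, 0.5]
width: 42.8
```

Call:
carry_out(series=[[0,0,0.03,0,0,0],[0,0,0.1,0,0,0],[0,0,0.2,0,0,0],[0,0,0.3,0,0,0],[0,0,0.4,0,0,0],[0,0,0.55,0,0,0],[0,0,0.7,0,0,0],[0,0,0.7,0,0,0]])

```text
time_s: 17.33
ee_pos: [441.8, -307.9, 162.8]
ee_rot: [0.003, 0.723, 0.691, 0.001]
contact_force: [0.7, -0.6, 1.4]
width: 42.7
```

Call:
carry_out(series=[[-0.2,0.2,0.3,0,0,0],[-0.3,0.4,0.3,0,0,0],[-0.3,0.5,0.3,0,0,0],[-0.3,0.5,0.3,0,0,0],[-0.3,0.5,0.3,0,0,0]])

```text
time_s: 17.75
ee_pos: [380.0, -205.0, 219.3]
ee_rot: [0.001, 0.722, 0.692, 0.0]
contact_force: [0.2, -0.6, -0.3]
width: 42.8
```

Run:
```python
from h import *
p,d=arm.grab_frame("top"); t,e=arm.grab_frame("scene"); cv2.imwrite("pics/top5.png",p);cv2.imwrite("pics/scene5.png",t)
s=arm.state();print(s["ee_pos"],s["contact_force"],s["time_s"])
o=np.zeros((600,800,3),np.uint8); o[:240]=cv2.resize(p[240:300,280:480],(800,240),interpolation=cv2.INTER_CUBIC)
o[240:]=cv2.resize(t[200:290,300:500],(800,360),interpolation=cv2.INTER_CUBIC); cv2.imwrite("pics/g5.png",o)
w=cloud("top",d); 
for nm,c in(("+y",(367,376)),("-y",(414,422))): print(nm,np.nanmedian(w[268:272,c[0]:c[1],2]))
a=p.astype(float);S=a[...,2]-a[...,0]
print(S[263:277,364:380].astype(int));print(S[263:277,412:428].astype(int))
```

```text
[ 380.66418211 -207.41038242  218.06646659] [-0.41485261 -0.94804917 -0.14272903] 17.85
+y 42.76366807073964
-y 47.63123039236859
[[ 90 111 115 109 107 108 108 109 107 110 114 123 133 138 143 144]
 [ 88 112 119 108 107 108 107 108 109 106 118 128 143 148 150 147]
 [ 89 113 120 113 113 112 110 102 100 103 103 116 123 124 124 127]
 [ 92 114 121 117 114  96  67  41  29  23  26  26  32  32  33  34]
 [ 89 117 119 108 101  60  12  -9 -10 -10 -11 -11  -9  -9  -9  -8]
 [ 93 117 118 103  93  41 -12 -14  -5  -6  -6  -6  -6  -7  -5  -6]
 [ 92 116 110 103  89  34 -16 -15  -7  -6  -6  -5  -5  -6  -6  -6]
 [ 92 115 111 100  86  34 -14 -17 -10  -7  -6  -6  -7  -7  -7  -7]
 [ 94 121 112  99  84  43  -1 -18 -16 -14 -11  -8  -8  -9  -9 -11]
 [ 94 119 120 108  96  75  43  22  12  22  27  35  37  44  40  39]
 [ 96 121 125 116 113 108  98  91  82  90 105 121 128 131 130 125]
 [101 118 118 110 111 114 110 108 107 109 119 136 138 135 136 137]
 [ 77  93  97  94  95  98  94  92  96  97 106 108  95  78  69  71]
 [ 35  47  50  47  53  54  54  55  61  66  69  61  42  24  22  19]]
[[111 109 107 101 100  98  93  
[... 207 characters left out ...]
 111 110 108 107 104 103  86]
 [ 90  96 103 110 109 103  95  89  91  91  97 103 109 110 103  91]
 [  8  16  22  25  24  24  20  14  12  13  17  35  65  95 102  84]
 [-11 -11 -11 -13 -14 -14 -15 -15 -14 -13 -13 -11  13  67  96  82]
 [ -7  -9  -9 -10  -8  -9 -10  -8  -8  -8  -9 -10   5  61  91  84]
 [ -9  -8  -8  -8  -8  -7  -8  -8  -7  -7  -9  -9   5  61  90  82]
 [-10  -9  -8  -9  -9  -9  -9  -8  -8  -9  -9  -8   8  63  93  79]
 [ 24  18  13  13   5  -2  -8 -10  -7  -5  -5   1  31  76  91  84]
 [106 103  95  89  79  64  44  40  47  50  46  50  64  87  88  80]
 [142 141 142 139 134 118 109 110 109 114 105 102  99 101  95  83]
 [142 144 141 144 138 125 115 113 111 116 110 110 112 108  94  83]]
```

View pics/g5.png

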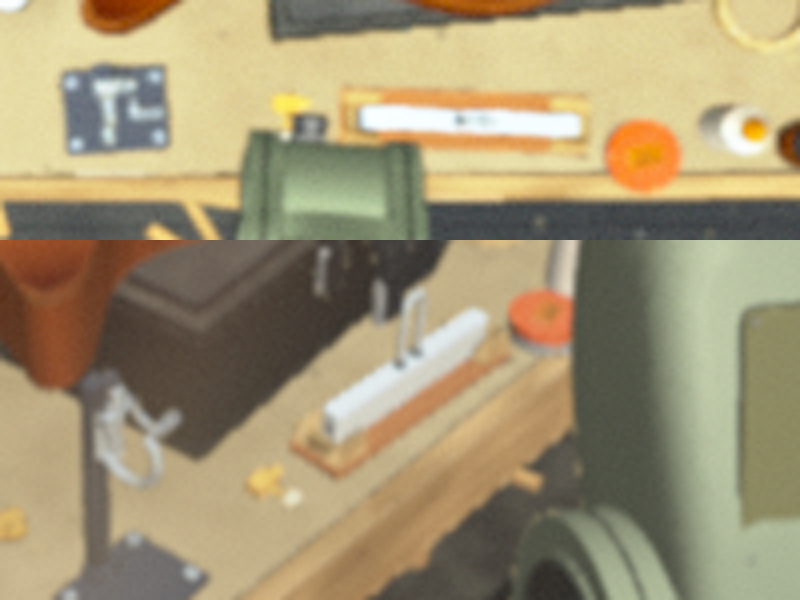

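The picture shows the beam upright in the rest at (470,122), the keeper arm still down at (170,420), and the bystanders unmoved. I'll do a final numeric check of the beam's centring and height.

Run:
```python
from h import *
p=cv2.imread("pics/top5.png").astype(float).mean(2); print(p[268:272,364:376].astype(int),p[268:272,420:430].astype(int))
d=np.mean([arm.grab_frame("top")[1] for _ in range(6)],0); w=cloud("top",d)
for c in((372,378),(378,388),(402,412),(414,421)): print(c,np.nanmean(w[269:272,c[0]:c[1]].reshape(-1,3),0).round(1))
a=cv2.imread("pics/top0.png").astype(int);b=cv2.imread("pics/top5.png").astype(int); D=np.abs(a-b).sum(2)>120
n,l,st,ce=cv2.connectedComponentsWithStats(D.astype(np.uint8)); print([s.tolist() for s in st[1:] if s[4]>15])
s=arm.state(); print(s["contact_force"],s["time_s"])
```

```text
[[187 164 157 177 166 167 214 246 253 252 252 252]
 [186 164 157 167 171 166 211 244 252 252 252 252]
 [186 165 153 170 164 163 204 242 251 252 252 252]
 [188 164 150 160 161 156 187 227 240 246 250 251]] [[219 222 222 212 198 191 186 192 190 196]
 [248 249 248 243 227 198 180 183 193 196]
 [251 251 251 249 235 203 184 182 192 198]
 [251 251 251 249 237 206 181 184 195 196]]
(372, 378) [ 439.2 -285.3   62.1]
(378, 388) [ 438.8 -315.2   47.7]
(402, 412) [ 438.3 -399.    55.8]
(414, 421) [ 437.9 -437.7   47.1]
[[282, 265, 25, 8, 140], [308, 265, 8, 7, 38], [314, 264, 21, 7, 91], [370, 266, 55, 8, 342], [340, 268, 46, 25, 605], [339, 290, 49, 34, 810], [346, 313, 20, 20, 137], [472, 331, 27, 14, 123], [459, 333, 9, 12, 25], [466, 334, 63, 66, 1879], [481, 341, 11, 5, 18], [314, 349, 111, 87, 3677], [449, 349, 10, 6, 32], [327, 378, 159, 89, 5922], [268, 386, 29, 22, 187], [251, 392, 20, 48, 394], [273, 393, 25, 27, 206], [400, 398, 16, 9, 25], [293, 401, 14, 15, 129], [271, 405, 7, 7, 17], [281, 412, 9, 8, 43], [308, 415, 10, 4, 25], [282, 418, 27, 29, 251], [268, 421, 6, 11, 25], [374, 421, 6, 5, 18], [381, 421, 5, 8, 26], [276, 434, 12, 11, 67], [304, 435, 32, 19, 326], [269, 443, 9, 9, 43], [282, 450, 10, 7, 27], [271, 453, 13, 11, 75]]
[ 0.46550739  0.39558906 -0.85211935] 18.15
```

```bash
python3 -c "
from station import arm
print(arm.hand_in()); print(arm.state()['time_s'])"
```

```text
the job is handed in; nothing more can be done
None
the job is handed in; nothing more can be done
```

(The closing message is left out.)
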